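Hold a levelling plate just off its bed with a wedge

TASK

Pick up the tapered wedge, not the flat spacer of the same outline, and push its thin end squarely, flat on the bed, under the middle of the levelling plate's open front edge until both front feet stand about 4 mm clear of the bed, and no more. Finish while still gripping the wedge there, so that the feet can be adjusted. Keep the arm off the plate, leave the dish standing on it, and leave the spacer alone.

Things in the scene. Friction and masses are not known exactly. Their poses are not given: they have to be found in the camera images.
- bed: Fixed dark steel bed, 220 (x) x 180 (y) x 10 mm. Origin: centre of its underside; z up; +x is the direction in which the wedge is pushed, in from the open front. A stop rim 20 mm higher than its top runs along the back (inner face x = +96 mm) and both sides (inner faces y = +-78 mm, from x = -30 mm back). The front 75 mm are a bare apron for the wedge.
- plate: Loose aluminium plate, 0.55-0.9 kg, 130 (x) x 150 (y) x 10 mm, on four feet 12 mm across and 12 mm high at x = +-53, y = +-63; inside the bed's rim, a few mm before the back stop, to which it slides when pushed. Origin: its centre, level with the soles. Underside z = +12, top +22, thumb screws to +34 mm. Axes as the bed's; front edge x = -65, bubble level at x = -45.
- plate_front (a point): Middle of the lower front edge of the plate; 22 mm above the worktop while the plate stands on the bed, so 12 mm clear above the bed; it rises as the wedge goes in.
- foot_left (a point): Centre of the sole of the plate's front foot on the +y side; at z = 10 mm in the world when it stands on the bed.
- foot_right (a point): Centre of the sole of the plate's front foot on the -y side; at z = 10 mm in the world when it stands on the bed.
- wedge: Loose aluminium wedge, 116 (x) x 28 (y) mm, 0.17 kg. Origin: centre of its underside; +x to the thin end. x = -58 to -22: upright grip block 40 mm high. From there it tapers from 20 mm height to 4 mm at the thin end, x = +58 (1 in 5: 5 mm of push lifts the plate's edge 1 mm). Flat on the worktop at left or right, thin end roughly away from the robot.
- wedge_tip (a point): Bottom edge of the wedge's thin end, on its centre line.
- spacer: Loose parallel spacer: same outline from above, same metal and same grip block as the wedge, but its front part is 20 mm high all along. Too thick for the gap. Lies where the wedge does not: at the other side.
- dish: Small clear round dish, 56 mm across, 14 mm high, standing on the plate's top. Origin: centre of its underside.
There are look-alikes about, which are no part of the job. Leave any green, red or yellow look-alike of the wedge alone.

How it is judged:
By the outcome, as a careful person would: the job done as asked, in the order asked, and still so for the second after the job is handed in, while the arm keeps its last pose, push and grip.
It also fails if it takes over 38 s, if anything falls off the work surface, if the arm or the gripper's body presses on something with over 40 N, if the wrist force passes 120 N, or if a joint passes its speed limit or range.

ROBOT

A 7-joint arm with a two-finger parallel gripper is mounted at the origin on a cart in front of the work surface, level with it; the furniture and walls round the work are solid. World frame = base frame: x ahead of the robot, y to its left, z up, the work surface at z = 0. Lengths are in m, angles in rad, forces in N, time in s.
With the tool pointing down it reaches from about 0.4 to 0.85 m from the base axis. Payload 10.4 kg.
Tool frame: the origin (TCP) lies at the centre of the arm's flange, where the gripper is bolted on; the fingertips stand 182 mm ahead of it and the grasp point (between the pads) lies 164 mm ahead of it; z points along the fingers, y is the line along which they close (so a half turn about z gives the same grasp; the last joint's range is limited). The gripper opens to 87 mm and grips with 3 to 60 N. Pads are 19 mm wide; open, the fingers measure 117 mm over their backs; the gripper's body (75 mm by 190 mm) begins 51 mm behind the grasp point.
Start: joints at [1.305, 0.332, -0.065, 1.46, 0.022, 1.35, -0.088], TCP at [0.15, -0.607, 0.405] pointing down, gripper open.
Joint ranges: [-2.6, 2.6], [-0.5, 2.12], [-1.47, 1.34], [0.16, 2.42], [-1.27, 4.41], [0.06, 2.06], [-2.6, 2.6]. Speed limits (rad/s): [2.22, 2.22, 2.79, 2.79, 3.14, 3.14, 3.14].

INTERFACE

Orientations are given as a unit quaternion [x, y, z, w].
In Python, from bench import r, eyes, job gives the robot as it stands. The module is installed in compiled form; this text tells all that it offers.
- The arm moves only by the shell command python3 -m inch 'ROWS' [OPENING] [FORCE]. ROWS is JSON, a list of rows, each a list of 6 numbers: the shift along the tool's x, y, z normalised to -1 to 1, where 1 is 4 cm, then the turn, a rotation vector about the tool's x, y, z normalised to -1 to 1, where 1 is 0.12 rad. In form: [[x, y, z, wx, wy, wz], ...]. A call has exactly 5 rows; each row shifts and turns the commanded pose from where the row before left it, along the tool's axes as they then stand; what a row does not reach is not made up. A row lasts 1/12 s, in which the tool goes at most 41.7 mm and 7.16 degrees, less where a joint would pass 70% of its speed; a pose out of reach is approached as far as the arm can. A call with a number of a shift or a turn outside -1 to 1 is refused whole. A call with a gripper value outside its range is refused whole. OPENING is the gripper command: -1 is shut, 1 is fully open, values between are in proportion, set as the call begins (- or left out, the last holds). The fingers move at their own pace and stop on an object; FORCE is the grip in N (left out, the last holds). Time passes only in rows, so rows that do not move let the fingers close, or fill a call up. It gives the time, the measured TCP pose, the force, the opening and the grip force at its end, in the units of the state.
- r.read_state(): the state, without advancing time (a new reading comes with each control period).
- eyes.camera(name): name is "scene" or "side" or "wrist"; returns a dict with "pixels" (480x640x3 uint8, red, green, blue), "fx", "fy", "cx", "cy" (pixels), "D" ([k1, k2, p1, p2, k3] as OpenCV has them; the pictures are not rectified), "extrinsics" (4x4, takes a point from camera to world coordinates). Camera axes: x right, y down, z forward; pixel columns grow to the right and rows downward; lengths in m; the calibration is good to about 2 mm. A picture is of the moment at which its call begins. There is no depth.
- job.close_job(): hands the job in; it is judged then, once.
The state is a dict: "time": time; "joint_positions": joint angles; "joint_vel": joint speeds; "joint_torque": joint torques, N m; "ee_pos": TCP position; "eef_rot": TCP orientation; "ft_force": force on the tool from outside, world axes, zero at the start; "torque": the same for the moment, N m; "width": finger opening in m; "grip_force": force on a finger pad.
Only numpy, scipy, OpenCV 4.12 (cv2) and the standard library are available. Lean on these libraries where they do the work, as an engineer would, in place of code of your own. Each camera call takes 0.05 s, during which the arm holds its last target. There are 200 camera calls.

## Working session

There is one attempt and no reset: what is moved stays moved. The work goes in short steps, Python scripts to look and compute and a shell command to move; the robot and the scene stay as the last step left them, time stands still between calls to the robot, and variables do not carry over. Pictures are saved under pics/ and viewed, at most 10 in all, crops included, and the job is handed in when it is done.

```bash
mkdir -p pics; cat > h.py <<'E'
import numpy as np,cv2
from bench import r,eyes,job
def snap(n,f):
    c=eyes.camera(n);cv2.imwrite('pics/'+f+'.png',c['pixels'][:,:,::-1]);np.savez('pics/'+f,**c);return c
def load(f): return np.load('pics/'+f+'.npz')
def cast(c,uv,z):
    K=np.array([[c['fx'],0,c['cx']],[0,c['fy'],c['cy']],[0,0,1]],float)
    p=cv2.undistortPoints(np.array(uv,float).reshape(-1,1,2),K,np.array(c['D'],float)).reshape(-1,2)
    E=np.array(c['extrinsics']);d=np.c_[p,np.ones(len(p))]@E[:3,:3].T;o=E[:3,3]
    return o+d*((z-o[2])/d[:,2])[:,None]
def proj(c,P):
    K=np.array([[c['fx'],0,c['cx']],[0,c['fy'],c['cy']],[0,0,1]],float)
    T=np.linalg.inv(np.array(c['extrinsics']))
    return cv2.projectPoints(np.array(P,float).reshape(-1,1,3),cv2.Rodrigues(T[:3,:3])[0],T[:3,3],K,np.array(c['D'],float))[0].reshape(-1,2)
E
python3 - <<'E'
from h import *
for n in('scene','side'):
    c=snap(n,n+'0');print(n,np.round(c['extrinsics'],3).tolist(),c['fx'])
print(r.read_state())
E
```

```text
scene [[-0.475, -0.694, 0.54, -0.293], [-0.88, 0.368, -0.3, 0.501], [0.01, -0.618, -0.786, 1.192], [0.0, 0.0, 0.0, 1.0]] 538.7129239797584
side [[-0.841, -0.327, 0.43, 0.058], [-0.54, 0.542, -0.644, 0.731], [-0.022, -0.774, -0.633, 0.731], [0.0, 0.0, 0.0, 1.0]] 489.31228989009605
{'time': 0.1, 'joint_positions': array([ 1.3054065 ,  0.33279175, -0.06470997,  1.46083274,  0.0216196 ,
        1.34993991, -0.08849293]), 'joint_vel': array([-0.0001545 , -0.00126753, -0.00106692, -0.00401029, -0.00044747,
       -0.00128579,  0.0007549 ]), 'joint_torque': array([ 1.37078365e-03, -6.24549294e+01,  2.43605155e-02, -3.90717208e+01,
       -6.15523173e-02,  3.66628601e-02,  6.92473168e-05]), 'ee_pos': array([ 0.15023752, -0.60655344,  0.40405571]), 'eef_rot': array([ 9.92638088e-01,  1.21116551e-01, -1.14187297e-04, -6.27465090e-04]), 'ft_force': array([-1.09659112,  0.00695631, -0.36131177]), 'torque': array([0.04834499, 0.03860189, 0.00049753]), 'grip_force': 0.0, 'width': 0.08631035214978937}
```

View pics/scene0.png

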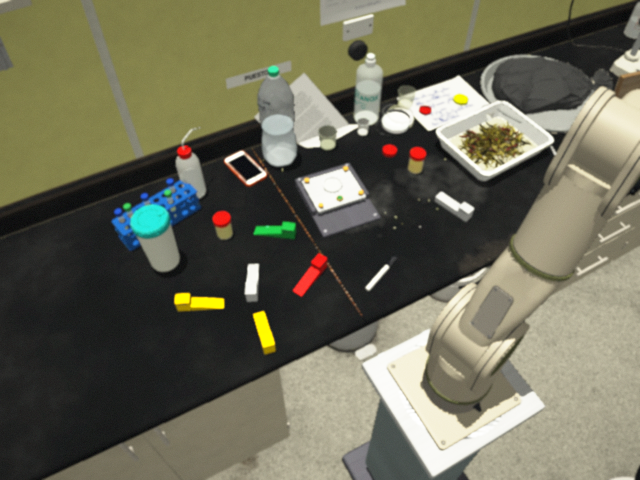

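View pics/side0.png

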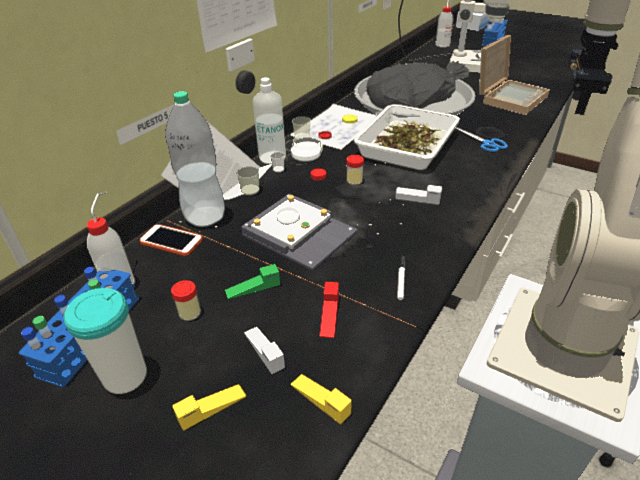

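Candidates for the wedge in the side view are grey (264,350), grey (418,194), green (253,282), red (330,308), and yellow (210,407) and (322,397). The coloured ones are ruled out. The two greys need a close crop to tell apart.

```bash
python3 - <<'E'
from h import *
i=cv2.imread('pics/side0.png');a=i[315:385,225:305];b=i[170:240,380:460];p=i[185:275,235:365]
R=lambda x,w,h:cv2.resize(x,(w,h),interpolation=cv2.INTER_CUBIC)
cv2.imwrite('pics/crop0.png',np.vstack([np.hstack([R(a,300,262),R(b,300,262)]),R(p,600,338)]))
E
```

```text
(no output)
```

View pics/crop0.png

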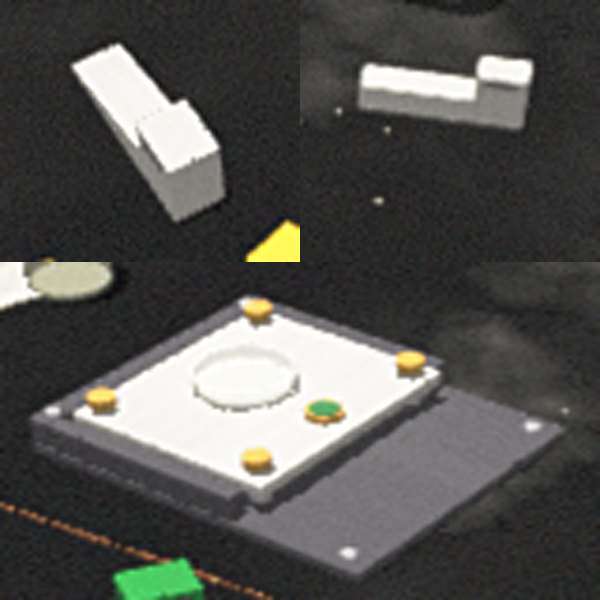

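The top-left crop, side pixel (264,350), tapers to a thin end, so it is the wedge. The top-right, (418,194), has a parallel front part, so it is the spacer. In the lower crop the plate has its open front toward the robot and the dish on top.

```bash
python3 - <<'E'
from h import *
c=load('side0')
A=lambda l:np.array(l)/3.75+[225,315]-.4
P=lambda l:np.array(l)/np.array([600/130,338/90])+[235,185]-np.array([0,262])/np.array([600/130,338/90])-.4
np.set_printoptions(precision=4,suppress=True)
b=cast(c,A([[138,128],[187,101],[220,150],[175,172]]),.04);print('block',b,b.mean(0))
t=cast(c,A([[73,68],[122,44]]),.004);print('tip',t,t.mean(0))
d=t.mean(0)-b.mean(0);print('yaw',np.degrees(np.arctan2(d[1],d[0])),np.hypot(d[0],d[1]),'expect .098')
f=cast(c,P([[355,577],[565,430]]),.01);e=f[1]-f[0];print('bedfront',f,np.hypot(*e[:2]),np.degrees(np.arctan2(e[1],e[0]))+90)
# plate top front corners z=.032 ; screws z=.044
s=cast(c,P([[257,457],[411,358],[258,307],[101,396]]),.044);print('screws',s,s.mean(0))
g=cast(c,P([[262,492],[440,372]]),.032);e=g[1]-g[0];print('platefront',g,np.hypot(*e[:2]),np.degrees(np.arctan2(e[1],e[0]))+90)
# masks in both views
for n in('scene0','side0'):
    c=load(n);h=cv2.cvtColor(c['pixels'],cv2.COLOR_RGB2HSV)
    m=((h[...,1]<40)&(h[...,2]>110)).astype(np.uint8)
    k,l,st,ce=cv2.connectedComponentsWithStats(m)
    for i in range(1,k):
        if 150<st[i,4]<6000: print(n,st[i],ce[i])
E
```

```text
block [[0.4636 0.321  0.04  ]
 [0.4536 0.2953 0.04  ]
 [0.4225 0.311  0.04  ]
 [0.4328 0.3325 0.04  ]] [0.4431 0.3149 0.04  ]
tip [[0.5381 0.2861 0.004 ]
 [0.5266 0.2596 0.004 ]] [0.5323 0.2729 0.004 ]
yaw -25.254911828696834 0.09865442178239003 expect .098
bedfront [[ 0.5256  0.0655  0.01  ]
 [ 0.5097 -0.1121  0.01  ]] 0.1783575819116235 -5.090861616841039
screws [[ 0.6059  0.0302  0.044 ]
 [ 0.5967 -0.0984  0.044 ]
 [ 0.702  -0.1062  0.044 ]
 [ 0.7125  0.0202  0.044 ]] [ 0.6543 -0.0386  0.044 ]
platefront [[ 0.5933  0.0449  0.032 ]
 [ 0.5842 -0.1072  0.032 ]] 0.1523924687490237 -3.446438433238086
scene0 [  82    0   60  157 1158] [110.8256  73.4525]
scene0 [ 321    0   84   25 1240] [352.4306   8.1573]
scene0 [611   2  29  73 875] [630.1143  46.5394]
scene0 [343  14  30  26 543] [357.6114  26.8306]
scene0 [598 100  42  39 866] [621.3372 118.4677]
scene0 [176 153  30  45 704] [191.2898 173.2997]
scene0 [ 297  163   70   50 1937] [331.7708 188.4461]
scene0 [435 191  40  30 519] [454.6936 205.2139]
scene0 [ 314  200   65   35 1075] [346.334  217.5944]
scene0 [ 138  226   41   45 1068]
[... 364 characters left out ...]
69]
side0 [328   0   5  78 279] [330.3262  40.1004]
side0 [ 450    0   59   73 1532] [473.6208  30.3316]
side0 [436  12  17  35 448] [443.875   29.4732]
side0 [226  39  28  33 627] [239.7193  54.2998]
side0 [496  84  46  21 502] [517.9283  93.1833]
side0 [629 178  11  40 235] [635.5787 202.7532]
side0 [396 185  46  19 608] [419.6579 193.9605]
side0 [ 242  194   89   55 2369] [287.6952 220.8138]
side0 [  0 204  30  64 668] [ 12.0644 239.5793]
side0 [ 286  218   71   50 1419] [321.9471 242.9331]
side0 [  87  227   48   57 1334] [108.1109 252.4093]
side0 [397 267   8  33 205] [400.6    282.9268]
side0 [  75  315   71   79 3032] [116.1039 358.5788]
side0 [244 327  41  47 875] [265.9806 349.4766]
```

```bash
cat >> h.py <<'E'
from scipy.spatial.transform import Rotation as Ro
def tyaw(s):
    M=Ro.from_quat(s['eef_rot']).as_matrix();return np.degrees(np.arctan2(M[1,0],M[0,0]))
def plan(p,yaw,wps):
    p=np.array(p,float)
    for q,y,n in wps:
        d=(np.array(q)-p)/n;dy=(y-yaw)/n
        for i in range(n):
            M=Ro.from_euler('z',yaw,degrees=True)*Ro.from_euler('x',180,degrees=True)
            v=M.inv().apply(d)/.04;yaw+=dy;p=p+d
            print(('[%.2f,%.2f,%.2f,0,0,%.2f]'%(*v,-np.radians(dy)/.12)),end=',' if (i+1)%5 else '\n')
E
python3 - <<'E'
from h import *
s=r.read_state()
plan(s['ee_pos'],tyaw(s),[((.5,-.3,.4),69,15),((.52,0,.4),112,10),((.443,.315,.30),154.75,10)])
E
```

```text
[0.69,-0.36,0.01,0,0,-0.53],[0.71,-0.31,0.01,0,0,-0.53],[0.73,-0.26,0.01,0,0,-0.53],[0.74,-0.22,0.01,0,0,-0.53],[0.76,-0.17,0.01,0,0,-0.53]
[0.77,-0.12,0.01,0,0,-0.53],[0.77,-0.07,0.01,0,0,-0.53],[0.77,-0.02,0.01,0,0,-0.53],[0.77,0.03,0.01,0,0,-0.53],[0.77,0.08,0.01,0,0,-0.53]
[0.76,0.13,0.01,0,0,-0.53],[0.76,0.18,0.01,0,0,-0.53],[0.74,0.22,0.01,0,0,-0.53],[0.73,0.27,0.01,0,0,-0.53],[0.71,0.32,0.01,0,0,-0.53]
[0.72,-0.22,-0.00,0,0,-0.63],[0.73,-0.17,-0.00,0,0,-0.63],[0.74,-0.11,-0.00,0,0,-0.63],[0.75,-0.06,-0.00,0,0,-0.63],[0.75,0.00,-0.00,0,0,-0.63]
[0.75,0.06,-0.00,0,0,-0.63],[0.74,0.11,-0.00,0,0,-0.63],[0.73,0.17,-0.00,0,0,-0.63],[0.72,0.22,-0.00,0,0,-0.63],[0.70,0.28,-0.00,0,0,-0.63]
[0.80,0.12,0.25,0,0,-0.62],[0.79,0.18,0.25,0,0,-0.62],[0.78,0.23,0.25,0,0,-0.62],[0.76,0.29,0.25,0,0,-0.62],[0.73,0.35,0.25,0,0,-0.62]
[0.70,0.40,0.25,0,0,-0.62],[0.67,0.45,0.25,0,0,-0.62],[0.64,0.50,0.25,0,0,-0.62],[0.60,0.55,0.25,0,0,-0.62],[0.56,0.59,0.25,0,0,-0.62]
```

```bash
python3 -m inch '[[0.69,-0.36,0,0,0,-0.53],[0.71,-0.31,0,0,0,-0.53],[0.73,-0.26,0,0,0,-0.53],[0.74,-0.22,0,0,0,-0.53],[0.76,-0.17,0,0,0,-0.53]]' 1
python3 -m inch '[[0.77,-0.12,0,0,0,-0.53],[0.77,-0.07,0,0,0,-0.53],[0.77,-0.02,0,0,0,-0.53],[0.77,0.03,0,0,0,-0.53],[0.77,0.08,0,0,0,-0.53]]'
python3 -m inch '[[0.76,0.13,0,0,0,-0.53],[0.76,0.18,0,0,0,-0.53],[0.74,0.22,0,0,0,-0.53],[0.73,0.27,0,0,0,-0.53],[0.71,0.32,0,0,0,-0.53]]'
```

```text
time: 0.52
ee_pos: [0.2679, -0.5033, 0.4044]
eef_rot: [0.961, 0.278, -0.0, -0.0]
ft_force: [0.7, -0.3, 1.1]
width: 0.087
grip_force: 0.0
time: 0.93
ee_pos: [0.3848, -0.402, 0.4045]
eef_rot: [0.904, 0.427, -0.0, -0.0]
ft_force: [0.1, -0.1, -0.6]
width: 0.0869
grip_force: 0.0
time: 1.35
ee_pos: [0.5023, -0.3006, 0.4045]
eef_rot: [0.825, 0.565, -0.0, -0.0]
ft_force: [1.0, -0.5, -0.1]
width: 0.0869
grip_force: 0.0
```

Tracks well. On to the wedge.

```bash
python3 -m inch '[[0.72,-0.22,0,0,0,-0.63],[0.73,-0.17,0,0,0,-0.63],[0.74,-0.11,0,0,0,-0.63],[0.75,-0.06,0,0,0,-0.63],[0.75,0,0,0,0,-0.63]]' >/dev/null
python3 -m inch '[[0.75,0.06,0,0,0,-0.63],[0.74,0.11,0,0,0,-0.63],[0.73,0.17,0,0,0,-0.63],[0.72,0.22,0,0,0,-0.63],[0.7,0.28,0,0,0,-0.63]]' | grep -E 'pos|force'
python3 -m inch '[[0.8,0.12,0.25,0,0,-0.62],[0.79,0.18,0.25,0,0,-0.62],[0.78,0.23,0.25,0,0,-0.62],[0.76,0.29,0.25,0,0,-0.62],[0.73,0.35,0.25,0,0,-0.62]]' >/dev/null
python3 -m inch '[[0.7,0.4,0.25,0,0,-0.62],[0.67,0.45,0.25,0,0,-0.62],[0.64,0.5,0.25,0,0,-0.62],[0.6,0.55,0.25,0,0,-0.62],[0.56,0.59,0.25,0,0,-0.62]]'
python3 - <<'E'
from h import *
s=r.read_state();c=snap('wrist','w1');print(tyaw(s),s['joint_positions'],proj(c,[[.4431,.3149,.04],[.5323,.2729,.004]]).round(1))
E
```

```text
ee_pos: [0.5228, -0.0008, 0.4046]
ft_force: [0.8, -0.2, -0.8]
grip_force: 0.0
time: 3.02
ee_pos: [0.4463, 0.3143, 0.304]
eef_rot: [0.219, 0.976, -0.0, 0.0]
ft_force: [0.7, 0.3, 0.9]
width: 0.087
grip_force: 0.0
154.69627044187993 [ 0.10643465  0.39903451 -0.96327906  1.7569144   0.35370418  1.17216587
  0.16872777] [[316.  247.1]
 [316.3 343.7]]
```

View pics/w1.png

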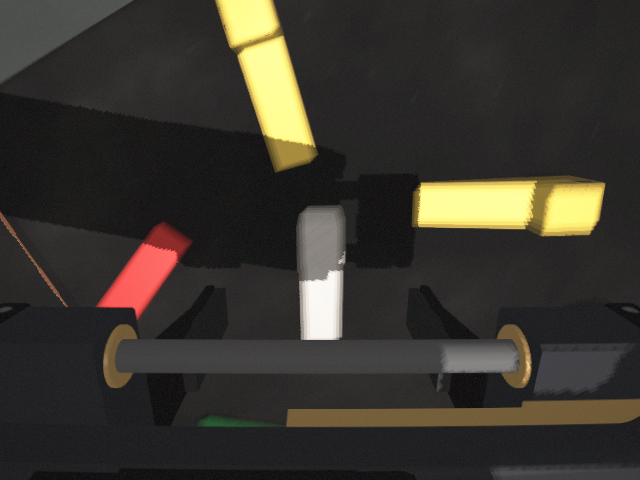

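The wrist view shows the wedge with its shadowed block top at about (322,243) and the taper running down. One yellow look-alike's thin end is close at (413,205), so I'll descend with the fingers only half open.

```bash
python3 - <<'E'
from h import *
np.set_printoptions(precision=4,suppress=True)
c=load('w1');s=r.read_state()
g=cv2.cvtColor(c['pixels'],cv2.COLOR_RGB2GRAY).astype(float)
for v in (220,235,255,290,310,325):
    d=np.diff(g[v-2:v+3,270:380].mean(0));print(v,270.5+d.argmax(),270.5+d.argmin(),d.max(),d.min())
for u in(315,322,330):
    d=np.diff(g[190:300,u-3:u+4].mean(1));print(u,190.5+d[:40].argmax(),190.5+40+d[40:].argmax())
M=Ro.from_quat(s['eef_rot']).as_matrix()
b=cast(c,[[322.5,206],[322,243],[322,279],[301,240],[344.5,240]],.04);print(b, (b-s['ee_pos'])@M)
y=cast(c,[[413,185],[413,227]],.003);print('yellow',y,(y-s['ee_pos'])@M)
E
```

```text
220 297.5 345.5 21.0 -17.800000000000004
235 295.5 345.5 29.2 -16.6
255 296.5 344.5 23.999999999999993 -59.599999999999994
290 298.5 342.5 62.0 -63.0
310 299.5 341.5 91.0 -61.39999999999999
325 299.5 341.5 57.0 -70.60000000000001
315 205.5 279.5
322 205.5 279.5
330 204.5 270.5
[[0.4192 0.331  0.04  ]
 [0.4422 0.3198 0.04  ]
 [0.4662 0.3086 0.04  ]
 [0.4342 0.3078 0.04  ]
 [0.4468 0.3346 0.04  ]] [[ 0.0252 -0.0001  0.2628]
 [-0.0004 -0.0006  0.2627]
 [-0.0269 -0.0008  0.2626]
 [ 0.0019 -0.0148  0.2627]
 [ 0.0015  0.0147  0.2627]]
yellow [[0.4407 0.3964 0.003 ]
 [0.4712 0.3847 0.003 ]] [[0.0327 0.0684 0.2999]
 [0.0001 0.0704 0.2998]]
```

```bash
python3 -m inch '[[0.05,-0.04,0.2,0,0,0],[0,0,0.3,0,0,0],[0,0,0.3,0,0,0],[0,0,0.3,0,0,0],[0,0,0.3,0,0,0]]' 0 | grep -E 'pos|force|width'
python3 -m inch '[[0,0,0.3,0,0,0],[0,0,0.3,0,0,0],[0,0,0.3,0,0,0],[0,0,0.3,0,0,0],[0,0,0.2,0,0,0]]' | grep -E 'pos|force|width'
python3 - <<'E'
from h import *
snap('side','s2')
E
python3 -m inch '[[0,0,0,0,0,0],[0,0,0,0,0,0],[0,0,0,0,0,0],[0,0,0,0,0,0],[0,0,0,0,0,0]]' -1 50 | grep -E 'pos|force|width'
python3 - <<'E'
from h import *
snap('side','s3');a=load('s2')['pixels'];b=load('s3')['pixels']
R=lambda x:cv2.resize(x[295:395,205:325,::-1],(400,333),interpolation=cv2.INTER_CUBIC)
cv2.imwrite('pics/c3.png',np.hstack([R(a),R(b)]))
E
```

```text
ee_pos: [0.445, 0.3112, 0.2472]
ft_force: [0.2, 0.8, -0.6]
width: 0.0615
grip_force: 0.0
ee_pos: [0.4442, 0.3123, 0.191]
ft_force: [0.3, 0.5, -0.9]
width: 0.0439
grip_force: 0.0
ee_pos: [0.4446, 0.3128, 0.1934]
ft_force: [0.3, 1.2, 1.4]
width: 0.0275
grip_force: 49.9
```

View pics/c3.png

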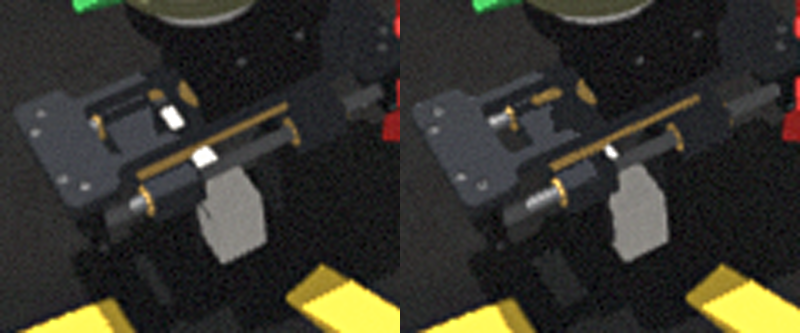

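Grip is firm (27.5 mm, 50 N). Lift and carry to a hover in front of the plate.

```bash
python3 - <<'E'
from h import *
s=r.read_state();p=s['ee_pos'];print(p,tyaw(s));q=p+[0,0,.08]
plan(q,tyaw(s),[((.4737,-.0221,.26),175,10)])
E
```

```text
[0.44463856 0.31281697 0.19338713] 154.51393167715784
[-0.43,-0.72,0.03,0,0,-0.30],[-0.40,-0.74,0.03,0,0,-0.30],[-0.37,-0.75,0.03,0,0,-0.30],[-0.35,-0.77,0.03,0,0,-0.30],[-0.32,-0.78,0.03,0,0,-0.30]
[-0.29,-0.79,0.03,0,0,-0.30],[-0.26,-0.80,0.03,0,0,-0.30],[-0.23,-0.81,0.03,0,0,-0.30],[-0.20,-0.82,0.03,0,0,-0.30],[-0.17,-0.82,0.03,0,0,-0.30]
```

```bash
python3 -m inch '[[0,0,-0.3,0,0,0],[0,0,-0.5,0,0,0],[0,0,-0.6,0,0,0],[0,0,-0.4,0,0,0],[0,0,-0.2,0,0,0]]' | grep -E 'pos|force|width'
python3 -m inch '[[-0.43,-0.72,0.03,0,0,-0.3],[-0.4,-0.74,0.03,0,0,-0.3],[-0.37,-0.75,0.03,0,0,-0.3],[-0.35,-0.77,0.03,0,0,-0.3],[-0.32,-0.78,0.03,0,0,-0.3]]' >/dev/null
python3 -m inch '[[-0.29,-0.79,0.03,0,0,-0.3],[-0.26,-0.8,0.03,0,0,-0.3],[-0.23,-0.81,0.03,0,0,-0.3],[-0.2,-0.82,0.03,0,0,-0.3],[-0.17,-0.82,0.03,0,0,-0.3]]' | grep -E 'pos|rot|force|width'
python3 - <<'E'
from h import *
s=r.read_state();print(s['ee_pos'],tyaw(s),s['joint_positions'].round(2));snap('side','s4');snap('scene','c4')
i=cv2.imread('pics/side0.png');j=cv2.imread('pics/s4.png')[180:330,220:420]
cv2.imwrite('pics/c4b.png',cv2.resize(j,(800,600),interpolation=cv2.INTER_CUBIC))
E
```

```text
ee_pos: [0.4446, 0.3129, 0.2755]
ft_force: [-0.6, 0.6, -2.7]
width: 0.0281
grip_force: 49.9
ee_pos: [0.473, -0.0245, 0.2607]
eef_rot: [0.042, 0.999, -0.0, -0.0]
ft_force: [0.7, 0.7, -2.2]
width: 0.0276
grip_force: 49.9
[ 0.47304357 -0.02448889  0.26072755] 175.23648267136886 [ 0.83  0.27 -0.95  1.98  0.26  1.02  1.24]
```

View pics/c4b.png

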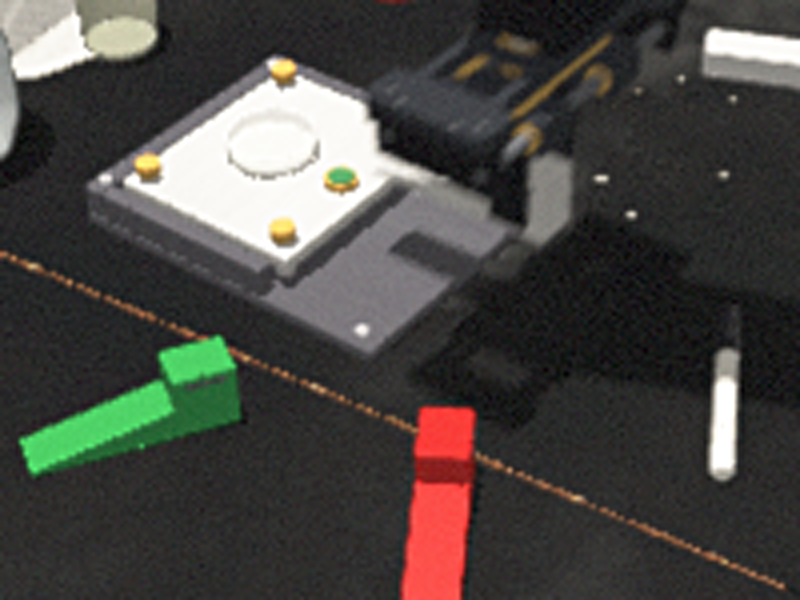

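The side view shows the wedge held level, tip near crop (378,165), in front of the plate with its front edge running (285,275) to (400,185). I'll refine the plate pose from the orange screws in both views and descend.

```bash
cat >> h.py <<'E'
def screws(c,box):
    x0,y0,x1,y1=box;h=cv2.cvtColor(c['pixels'],cv2.COLOR_RGB2HSV).astype(int)[y0:y1,x0:x1]
    m=((h[...,0]>8)&(h[...,0]<30)&(h[...,1]>90)&(h[...,2]>120)).astype(np.uint8)
    k,l,st,ce=cv2.connectedComponentsWithStats(m)
    return [(st[i,4],(ce[i]+[x0,y0]).round(2)) for i in range(1,k) if st[i,4]>5]
E
python3 -m inch '[[0,0,0.2,0,0,0],[0,0,0.3,0,0,0],[0,0,0.4,0,0,0],[0,0,0.3,0,0,0],[0,0,0.2,0,0,0]]' | grep -E 'pos|force|width'
python3 - <<'E'
from h import *
for n,b in(('side0',(235,185,345,260)),('s4',(235,185,345,260)),('scene0',(290,155,385,220))): print(n,screws(load(n),b))
snap('side','s5');snap('scene','c5');snap('wrist','w5')
i=cv2.imread('pics/s5.png')[185:260,260:360];j=cv2.imread('pics/c5.png')[150:240,280:400]
R=lambda x:cv2.resize(x,(400,300),interpolation=cv2.INTER_CUBIC)
cv2.imwrite('pics/c5b.png',np.vstack([np.hstack([R(i),R(j)]),np.hstack([R(cv2.imread('pics/w5.png'))]*2)]))
E
```

```text
ee_pos: [0.4727, -0.0215, 0.2027]
ft_force: [-10.9, 3.8, 15.2]
width: 0.0272
grip_force: 50.0
side0 [(np.int32(28), array([290.5, 197.5])), (np.int32(31), array([323.42, 211.13])), (np.int32(33), array([256.61, 220.94])), (np.int32(18), array([304.11, 225.83])), (np.int32(31), array([290.29, 237.29])), (np.int32(10), array([254.5, 257.5]))]
s4 [(np.int32(29), array([290.55, 197.59])), (np.int32(10), array([337.5, 196. ])), (np.int32(32), array([256.56, 220.84])), (np.int32(18), array([304.11, 225.83])), (np.int32(32), array([290.38, 237.34])), (np.int32(15), array([252.87, 256.87]))]
scene0 [(np.int32(25), array([345.24, 167.8 ])), (np.int32(26), array([306.15, 179.54])), (np.int32(22), array([361.05, 192.09])), (np.int32(16), array([320.5, 205. ]))]
```

View pics/c5b.png

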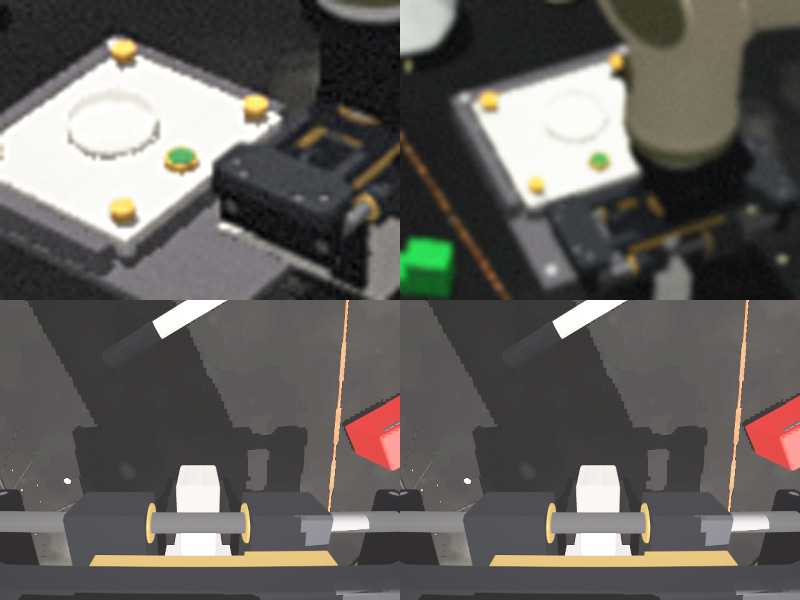

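```bash
python3 - <<'E'
from h import *
np.set_printoptions(precision=4,suppress=True)
a=load('side0');b=load('scene0')
# order FL FR BR BL
A=[[290.29,237.29],[323.42,211.13],[290.5,197.5],[256.61,220.94]];B=[[320.5,205],[361.05,192.09],[345.24,167.8],[306.15,179.54]]
for n,c,u in(('side',a,A),('scene',b,B)):
    P=cast(c,u,.042);m=P.mean(0);f=(P[0]+P[1]-P[2]-P[3]);l=P[0]+P[3]-P[1]-P[2]
    print(n,m,np.degrees(np.arctan2(-f[1],-f[0])),np.degrees(np.arctan2(-l[0],l[1])),np.hypot(*f[:2])/2,np.hypot(*l[:2])/2)
s=r.read_state();p=s['ee_pos'];print(p,tyaw(s),s['ft_force'])
c=load('s5');print('tip corner cast',cast(c,[[260+218/4-.4,185+222/4-.4]],.01),cast(c,[[260+218/4-.4,185+222/4-.4]],.014))
print('pred px crop',(proj(c,[[p[0]+.0968,p[1]-.0084+.0139,.01],[p[0]+.0968,p[1]-.0084+.0139,.014]])-[260,185])*4)
g=cv2.cvtColor(c['pixels'],cv2.COLOR_RGB2GRAY);print(g[234:250,306:332])
E
```

```text
side [ 0.6541 -0.0379  0.042 ] -5.011804019095078 -4.626192040028773 0.10616457005154463 0.12674501404224292
scene [ 0.6547 -0.0405  0.042 ] -4.728105805213083 -4.959533889568071 0.10896167608664206 0.12758602944957698
[ 0.4734 -0.0218  0.2042] 175.23176083427688 [ 0.1052  0.3938 -1.2284]
tip corner cast [[ 0.5763 -0.0225  0.01  ]] [[ 0.5734 -0.0183  0.014 ]]
pred px crop [[219.2561 229.2692]
 [219.0642 223.9686]]
[[133 125  99  72  58  67  63  59  67  18  15  29   4  21  26  30  30  43
   41  46  29  38  44  48  51  60]
 [124  97  66  56  60  56  62  78 117  39  44  62  38  15  21  22  28  17
   29  33  43  34  35  37  40  45]
 [ 93  70  57  52  52  65  74 123 130  42  41  71  61  29  21  24  21  31
   22  25  33  35  36  35  32  38]
 [ 62  58  63  58  74 118 120 131 123  40  31  59  63  38  19  33  30  13
   28  22  22  11  34  31  37  37]
 [ 55  54  62  72 118 132 131 130 129  34   9  26  34  23  29  11  19  24
   13  11  27  19   8  22  18  29]
 [ 60  59  76 120 126 127 127 123 121  51  17   7  15  13  13  21  19  23
   17  23  24  24  27  16  27  25]
 [ 58  75 118 126 126 126 12
[... 362 characters left out ...]
36 131  74
   32   5  15  12  23  27  30  27]
 [123 123 126 124 124 119 125 122 123 121 120 121  99 121 138 140 148 119
   84  49  23  18  12  22  23  16]
 [127 127 124 125 128 124 126 121 125 122 121 128 113 123 128 125 142 142
  136 133 100  54  31  25  18  25]
 [125 125 122 123 123 124 124 127 123 120 128 122 126 120 124 120 126 124
  143 148 134 122  96  69  33  22]
 [123 126 125 128 125 124 124 123 124 125 125 120 124 124 126 123 122 120
  130 130 134 139 132 126 105  77]
 [126 124 121 124 124 127 123 123 125 125 126 127 121 123 124 123 123 124
  125 125 118 101 120 134 138 140]
 [123 123 123 118 122 129 121 125 121 125 125 126 125 124 123 124 123 121
  126 120 123 120 117  99 127 149]]
```

The prediction agrees with the seen tip corner (about 0.5 px), so the tip is 20 mm before the edge and the centreline is 2 mm off. I'll correct that, settle onto the bed and slide in short of contact.

```bash
python3 -m inch '[[0,-0.05,0,0,0,0.02],[0,0,0.02,0,0,0],[0,0,0.01,0,0,0],[0,0,0,0,0,0],[0,0,0,0,0,0]]' | grep -E 'pos|force|width'
python3 -m inch '[[-0.1,0,0,0,0,0],[-0.2,0,0,0,0,0],[-0.2,0,0,0,0,0],[-0.2,0,0,0,0,0],[-0.1,0,0,0,0,0]]' | grep -E 'pos|force|width'
python3 -m inch '[[-0.1,0,0,0,0,0],[-0.15,0,0,0,0,0],[-0.15,0,0,0,0,0],[-0.1,0,0,0,0,0],[0,0,0,0,0,0]]' | grep -E 'pos|force|width'
python3 - <<'E'
from h import *
c=snap('side','s6');s=r.read_state();print(s['ee_pos'],tyaw(s),s['ft_force'],screws(c,(235,185,345,260)))
E
```

```text
ee_pos: [0.4734, -0.0248, 0.2038]
ft_force: [0.8, -0.3, -2.3]
width: 0.028
grip_force: 50.0
ee_pos: [0.5067, -0.0276, 0.2036]
ft_force: [0.1, -0.1, -2.5]
width: 0.0275
grip_force: 50.0
ee_pos: [0.5258, -0.0293, 0.2034]
ft_force: [-0.2, -0.5, -2.7]
width: 0.0278
grip_force: 50.0
[ 0.52545896 -0.02918361  0.20341886] 175.00459530556512 [ 0.09906963  0.73104375 -2.10521786] [(np.int32(29), array([290.55, 197.59])), (np.int32(12), array([318.5, 209.5])), (np.int32(10), array([324.9, 210.1])), (np.int32(19), array([334.53, 216.26])), (np.int32(33), array([256.58, 220.94])), (np.int32(12), array([331.58, 226.08])), (np.int32(32), array([290.38, 237.34])), (np.int32(6), array([241.5, 252. ])), (np.int32(10), array([254.5, 257.5]))]
```

Still hanging free (−2 N, its own weight), so lower until it rests on the bed.

```bash
for k in 1 2; do python3 -m inch '[[0,0,0.01,0,0,0],[0,0,0.01,0,0,0],[0,0,0,0,0,0],[0,0,0,0,0,0],[0,0,0,0,0,0]]' | grep -E 'pos|ft_force'; done
```

```text
ee_pos: [0.5253, -0.0291, 0.2033]
ft_force: [-0.9, -0.6, 5.6]
ee_pos: [0.5253, -0.029, 0.2032]
ft_force: [-5.4, -0.2, 15.4]
```

```bash
python3 -m inch '[[-0.05,0,-0.01,0,0,0],[-0.05,0,0,0,0,0],[-0.05,0,0,0,0,0],[-0.05,0,0,0,0,0],[0,0,0,0,0,0]]' | grep -E 'pos|ft_force'
python3 -m inch '[[-0.05,0,0,0,0,0],[-0.05,0,0,0,0,0],[-0.05,0,0,0,0,0],[-0.05,0,0,0,0,0],[0,0,0,0,0,0]]' | grep -E 'pos|ft_force'
python3 -m inch '[[-0.05,0,0,0,0,0],[-0.05,0,0,0,0,0],[0,0,0,0,0,0],[0,0,0,0,0,0],[0,0,0,0,0,0]]' | grep -E 'pos|ft_force'
python3 - <<'E'
from h import *
c=snap('side','s7');s=r.read_state();print(s['ee_pos'],tyaw(s),s['ft_force'],screws(c,(235,185,345,260)))
E
```

```text
ee_pos: [0.5318, -0.0291, 0.2031]
ft_force: [-16.7, 1.1, 25.5]
ee_pos: [0.5387, -0.0294, 0.2031]
ft_force: [-25.6, 1.1, 34.3]
ee_pos: [0.5426, -0.0297, 0.2031]
ft_force: [-26.2, 1.7, 34.2]
[ 0.5426194  -0.02965545  0.20310341] 175.06190711965087 [-25.15904814   2.33609238  33.17181015] [(np.int32(28), array([289.46, 196.89])), (np.int32(8), array([340.88, 203.75])), (np.int32(11), array([312.55, 207.36])), (np.int32(9), array([321.67, 209.11])), (np.int32(18), array([327.06, 215.06])), (np.int32(32), array([255.5, 220.5])), (np.int32(12), array([325.5, 223.5])), (np.int32(32), array([288.81, 236.44])), (np.int32(6), array([241.5, 252. ])), (np.int32(10), array([254.5, 257.5]))]
```

Contact made: the plate is sliding to the stop. I'll ease the downward press and carry on in small steps, tracking the screws.

```bash
cat > m.py <<'E'
from h import *
np.set_printoptions(precision=4,suppress=True)
import sys
c=snap('side',sys.argv[1]);a=load('side0');s=r.read_state()
S=[q for n,q in screws(c,(235,180,310,245)) if n>=20]
near=lambda q:min(S,key=lambda t:np.hypot(*(t-q)))
BL,BR,FL=near([256,221]),near([289.5,197]),near([289.5,236.5])
u=np.array([.9962,-.0872]);ax=np.array([-u[1],u[0]])
d=[(cast(c,[q],.044)-cast(a,[p],.044))[0][:2] for q,p in((BL,[256.61,220.94]),(BR,[290.5,197.5]))]
print('back shift mm along/lat',[(round(1e3*x@u,2),round(1e3*x@ax,2)) for x in d])
# FL: slid by mean back shift -> predicted px at several lifts
base=cast(a,[[290.29,237.29]],.044)[0];base[:2]+=d[0]
off=proj(a,[cast(a,[[290.29,237.29]],.044)[0]])[0]-[290.29,237.29]
p0=proj(c,[base])[0];p1=proj(c,[base+[0,0,.001]])[0]
print('FL',FL,'lift mm',(FL-p0)@(p1-p0)/((p1-p0)@(p1-p0)),'resid',FL-p0,'px/mm',p1-p0)
print(s['time'],s['ee_pos'],tyaw(s),s['ft_force'],s['width'],s['grip_force'])
E
python3 m.py s8
python3 -m inch '[[0,0,-0.015,0,0,0],[-0.03,0,0,0,0,0],[-0.03,0,0,0,0,0],[-0.03,0,0,0,0,0],[0,0,0,0,0,0]]' | grep -E 'pos|ft_force'
python3 -m inch '[[-0.03,0,0,0,0,0],[-0.03,0,0,0,0,0],[-0.03,0,0,0,0,0],[0,0,0,0,0,0],[0,0,0,0,0,0]]' | grep -E 'pos|ft_force'
python3 m.py s9
```

```text
back shift mm along/lat [(np.float64(3.69), np.float64(0.36)), (np.float64(3.31), np.float64(-0.07))]
FL [288.81 236.44] lift mm 1.0279605029134635 resid [-0.1532 -0.3445] px/mm [-0.0269 -0.3446]
9.8167 [ 0.5426 -0.0297  0.2031] 175.0626046952594 [-24.6154   2.1974  33.3195] 0.02794585386227597 50.000989912077785
ee_pos: [0.5463, -0.0301, 0.2031]
ft_force: [-21.4, 2.0, 25.4]
ee_pos: [0.5499, -0.0304, 0.2031]
ft_force: [-21.6, 2.6, 24.1]
back shift mm along/lat [(np.float64(3.77), np.float64(0.27)), (np.float64(4.01), np.float64(-0.37))]
FL [288.67 236.2 ] lift mm 1.6564291412724121 resid [-0.2903 -0.5516] px/mm [-0.0269 -0.3446]
10.7 [ 0.5499 -0.0305  0.2032] 175.0565254169152 [-20.7614   2.3495  24.9091] 0.027513225026861324 49.99897576868534
```

```bash
cat > L.py <<'E'
from h import *
np.set_printoptions(precision=3,suppress=True)
import sys
def cen(pix,q,w,g):
    x,y=np.round(q).astype(int);p=pix[y-w:y+w+1,x-w-1:x+w+2].astype(float)
    v=(p[...,1]-p[...,0] if g else p[...,0]-p[...,2]);v=np.clip(v-(25 if g else 40),0,None)
    Y,X=np.mgrid[y-w:y+w+1,x-w-1:x+w+2];return np.array([(v*X).sum(),(v*Y).sum()])/v.sum()
F={'FL':([290,237],0),'BL':([256,221],0),'BR':([290,197],0),'G':([304,226],1)}
def meas(fs): 
    o={}
    for k,(q,g) in F.items():
        z=[]
        for f in fs:
            t=np.array(q,float)
            for _ in range(4): t=cen(f['pixels'],t,5,g)
            z.append(t)
        o[k]=(np.mean(z,0),np.std(z,0))
    return o
B=meas([load(f) for f in('side0','s2','s3','s4','s5','s6')])
n=int(sys.argv[1]);N=meas([eyes.camera('side') for _ in range(n)]);c=load('side0')
sh=np.mean([(cast(c,[N[k][0]],.042)-cast(c,[B[k][0]],.042))[0] for k in('BL','BR')],0);print('slide mm',sh*1e3)
for k,h in(('FL',.042),('G',.034)):
    b=cast(c,[B[k][0]],h)[0]+sh;P=proj(c,[b,b+[0,0,.001]]);e=P[1]-P[0];d=N[k][0]-P[0]
    print(k,'d',d,'std',N[k][1],B[k][1],'lift',d@e/(e@e),'at x',{'FL':-53,'G':-45}[k])
s=r.read_state();print(s['time'],s['ee_pos'],s['ft_force'])
E
python3 L.py 3
python3 -m inch '[[-0.03,0,0,0,0,0],[-0.03,0,0,0,0,0],[-0.03,0,0,0,0,0],[-0.03,0,0,0,0,0],[0,0,0,0,0,0]]' | grep -E 'pos|ft_force'
python3 L.py 6
```

```text
ee_pos: [0.5547, -0.0309, 0.2031]
ft_force: [-21.5, 1.7, 24.3]L.py:7: RuntimeWarning: invalid value encountered in divide
  Y,X=np.mgrid[y-w:y+w+1,x-w-1:x+w+2];return np.array([(v*X).sum(),(v*Y).sum()])/v.sum()
L.py:5: RuntimeWarning: invalid value encountered in cast
  x,y=np.round(q).astype(int);p=pix[y-w:y+w+1,x-w-1:x+w+2].astype(float)
L.py:5: RuntimeWarning: overflow encountered in scalar subtract
  x,y=np.round(q).astype(int);p=pix[y-w:y+w+1,x-w-1:x+w+2].astype(float)
L.py:7: RuntimeWarning: overflow encountered in scalar subtract
  Y,X=np.mgrid[y-w:y+w+1,x-w-1:x+w+2];return np.array([(v*X).sum(),(v*Y).sum()])/v.sum()
  math.ceil((stop - start) / step))
Traceback (most recent call last):
  File "L.py", line 19, in <module>
    B=meas([load(f) for f in('side0','s2','s3','s4','s5','s6')])
  File "L.py", line 15, in meas
    for _ in range(4): t=cen(f['pixels'],t,5,g)
                         ~~~^^^^^^^^^^^^^^^^^^^
  File "L.py", line 7, in cen
    Y,X=np.mgrid[y-w:y+w+1,x-w-1:x+w+2];return np.array([(v*X).sum(),(v*Y).sum()])/v.sum()
                                               
[... 526 characters left out ...]
eWarning: overflow encountered in scalar subtract
  Y,X=np.mgrid[y-w:y+w+1,x-w-1:x+w+2];return np.array([(v*X).sum(),(v*Y).sum()])/v.sum()
  math.ceil((stop - start) / step))
Traceback (most recent call last):
  File "L.py", line 19, in <module>
    B=meas([load(f) for f in('side0','s2','s3','s4','s5','s6')])
  File "L.py", line 15, in meas
    for _ in range(4): t=cen(f['pixels'],t,5,g)
                         ~~~^^^^^^^^^^^^^^^^^^^
  File "L.py", line 7, in cen
    Y,X=np.mgrid[y-w:y+w+1,x-w-1:x+w+2];return np.array([(v*X).sum(),(v*Y).sum()])/v.sum()
                                                          ~^~
ValueError: operands could not be broadcast together with shapes (0,0) (11,13)
```

```bash
sed -i "s/'side0','s2','s3','s4','s5','s6'/'side0','s4','s5'/; s/^F={.*/F={'FL':([290,237],0),'BL':([256,221],0),'BR':([290,197],0)}/; s/(('FL',.042),('G',.034))/(('FL',.042),)/" L.py
python3 L.py 6
python3 - <<'E'
from h import *
c=snap('side','s10')
i=c['pixels'][180:270,250:370,::-1];cv2.imwrite('pics/c10.png',cv2.resize(i,(800,600),interpolation=cv2.INTER_CUBIC))
E
```

```text
slide mm [ 3.765 -0.261  0.   ]
FL d [-0.198 -1.052] std [0.007 0.004] [0.003 0.036] lift 3.0903077866908975 at x -53
11.4167 [ 0.555 -0.031  0.203] [-20.283   2.014  23.425]
```

View pics/c10.png

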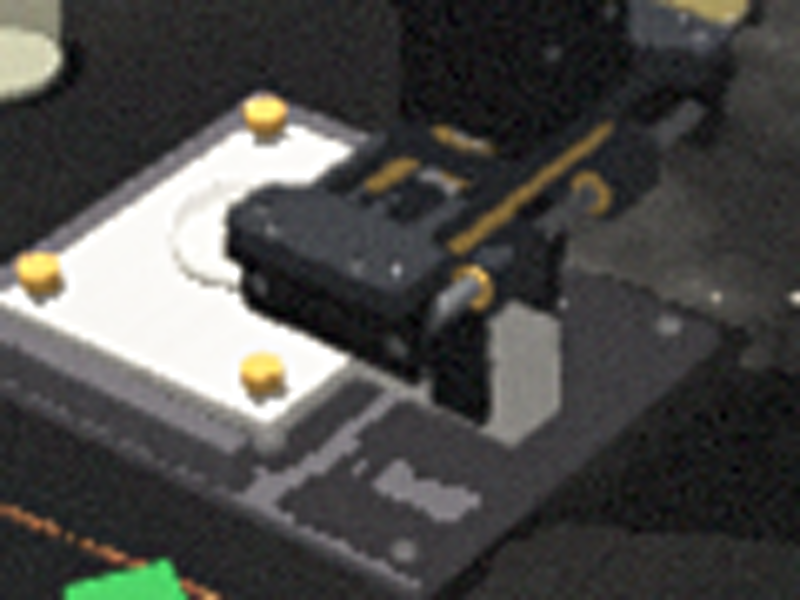

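The view shows the wedge flat and square under the front edge, dish standing, and gripper clear above the plate. Camera (about 3.2 mm with tilt correction) and geometry (3.2 mm) agree, so about 4 mm more push is needed.

```bash
python3 -m inch '[[-0.03,0,0,0,0,0],[-0.03,0,0,0,0,0],[-0.04,0,0,0,0,0],[0,0,0,0,0,0],[0,0,0,0,0,0]]' | grep -E 'pos|ft_force'
python3 L.py 6
```

```text
ee_pos: [0.5588, -0.0312, 0.2031]
ft_force: [-19.3, 1.5, 22.0]
slide mm [ 3.838 -0.186  0.   ]
FL d [-0.157 -1.233] std [0.006 0.009] [0.003 0.036] lift 3.6050419024310862 at x -53
12.1833 [ 0.559 -0.031  0.203] [-19.53    2.395  22.471]
```

```bash
python3 -m inch '[[-0.015,0,0,0,0,0],[0,0,0,0,0,0],[0,0,0,0,0,0],[0,0,0,0,0,0],[0,0,0,0,0,0]]' | grep -E 'pos|ft_force'
python3 L.py 4; python3 - <<'E'
from h import *
a=snap('side','s12')['pixels'][180:270,250:370];b=snap('scene','c12')['pixels'][140:240,280:400]
cv2.imwrite('pics/c12.png',np.hstack([cv2.resize(a,(400,300)),cv2.resize(b,(400,300))])[:,:,::-1])
E
```

```text
ee_pos: [0.559, -0.0312, 0.2031]
ft_force: [-23.5, 1.9, 25.7]
slide mm [ 3.841 -0.193  0.   ]
FL d [-0.156 -1.235] std [0.003 0.005] [0.003 0.036] lift 3.6085583619604713 at x -53
12.8 [ 0.559 -0.031  0.203] [-23.845   1.819  26.139]
```

View pics/c12.png

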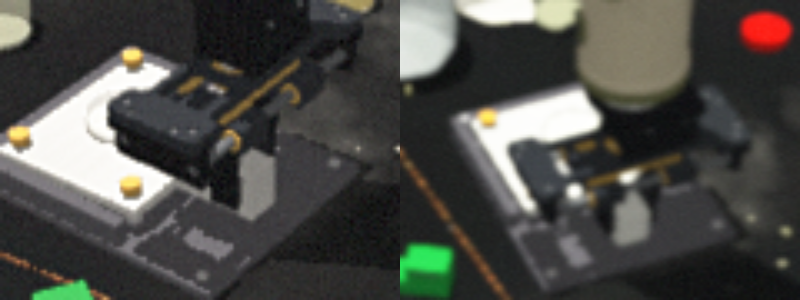

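Both views show the wedge flat under the middle of the edge, the dish in place and the gripper clear. The lift reads about 3.9 mm and is steady.

```bash
python3 -c "
from bench import job
print(job.close_job())"
```

```text
the job is handed in; nothing more can be done
None
```

I handed the job in with the wedge still gripped, flat and square under the middle of the plate's front edge. The left front foot measured about 3.9 mm clear of the bed; the right front foot was hidden from the cameras, so I took its lift to be the same.

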